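# Stow the orange-capped sample jars for the swell

### The arm

A 6-joint arm with a two-finger parallel gripper is mounted at the origin on the work surface. World frame = base frame: x ahead of the robot, y to its left, z up, the work surface at z = 0. Lengths are in m, angles in rad, forces in N, time in s.
With the tool pointing down it reaches from about 0.275 to 0.875 m from the base axis. Payload 12.5 kg.
Tool frame: the origin (TCP) lies on the centre line of the jaws, within the pads' length; the fingertips stand r.finger_overhang ahead of it and the grasp point (between the pads) lies 3 mm ahead of it (r.finger_overhang is the distance from the TCP to the fingertips, in m); z points along the fingers, y is the direction in which the jaws open and shut (so a half turn about z gives the same grasp; the last joint's range is limited). The gripper opens to 85 mm and grips with 20 to 120 N. Pads are 22 mm wide; open, the fingers measure 114 mm over their backs; the gripper's body (76 mm by 85 mm) begins 54 mm behind the grasp point. The pads swing forward as they close: fully open they stand 13 mm farther back than shut.
Start: joints at [-1.418, 0.351, 1.652, -0, 1.139, -0.085], TCP at [0.13, -0.535, 0.253] pointing down, gripper open.
Joint ranges: [-2.75, 2.75], [-0.79, 2.1], [0.01, 2.65], [-1.57, 4.71], [0.07, 3.14], [-2.87, 2.87]. Speed limits (rad/s): [2.22, 2.22, 2.79, 3.14, 3.14, 3.14].

### API

Orientations are given as a unit quaternion [x, y, z, w].
In Python, from cell import r, optics gives the robot as it stands. The module is installed in compiled form; this text tells all that it offers. Calls block until the motion is done:
- r.move_to(position, orientation): joint-space move of the TCP to a pose.
- r.move_linear(position, rot=None, vel=0.15): straight line of the TCP; rot=None keeps the orientation; vel is the mean speed in m/s.
- r.set_joints(angles): joint-space move.
- r.set_gripper(opening, squeeze=None): opening from 0.0 (shut) to 1.0 (fully open); squeeze is the grip in N (None keeps the last); returns when the fingers have stopped.
- r.sleep(seconds).
- r.inverse_kinematics(position, orientation): joint angles nearest the present ones, or None.
- optics.get_image(name): name is "side" or "top"; returns a dict with "pixels" (420x560x3 uint8, red, green, blue), "depth" (420x560 float32, m along the optical axis (not along the pixel's ray), 0 where there is no reading), "fx", "fy", "cx", "cy" (pixels), "D" ([k1, k2, p1, p2, k3] as OpenCV has them; the pictures are not rectified), "camera_from_world" (4x4, takes a point from world to camera coordinates). Camera axes: x right, y down, z forward; pixel columns grow to the right and rows downward; lengths in m; the calibration is good to about 2 mm. A picture is of the moment at which its call begins.
A pose or a line that the arm cannot do raises r.PlanningError and nothing moves.
- r.hand_in(): hands the job in, once; it reports no verdict.
Readings, each from a call of its own:
- r.current_t(): time.
- r.current_q(): joint angles.
- r.current_qvel(): joint speeds.
- r.current_effort(): joint torques, N m.
- r.current_tool_pos(): TCP position.
- r.current_ee_rot(): TCP orientation.
- r.current_contact_force(): force on the tool from outside, world axes, zero at the start.
- r.current_torque(): the same for the moment, N m.
- r.current_opening(): opening from 0.0 (shut) to 1.0 (fully open).
Only numpy, scipy, OpenCV 4.12 (cv2) and the standard library are available. Lean on these libraries where they do the work, as an engineer would, in place of code of your own. Each camera call takes 0.05 s, during which the arm holds its last target.

### The job

The ship is about to start rolling: stow the three orange-capped sample jars in the round bench holders, each standing upright in the holder of its own size (large in large, medium in medium, small in small), one after another from the largest to the smallest. Keep the jars upright, set each one down on the holder's floor without dropping it and let go of it before fetching the next. Leave the blue-capped jars, the wash bottle and the beaker where they stand.

Things in the scene. Friction and masses are not known exactly. Their poses are not given: they have to be found in the camera images.
- large_jar_mid (a point): The large orange-capped sample jar: a rigid upright white cylinder with an orange screw cap on top, the same diameter all the way up, 56 mm in diameter and 80 mm tall with its cap, loose, under 0.35 kg. This point is on its axis half-way up, 40.0 mm above its underside; z points up to the cap. It can be gripped at any height and from any side.
- medium_jar_mid (a point): The medium orange-capped sample jar: a rigid upright white cylinder with an orange screw cap on top, the same diameter all the way up, 42 mm in diameter and 75 mm tall with its cap, loose, under 0.35 kg. This point is on its axis half-way up, 37.5 mm above its underside; z points up to the cap. It can be gripped at any height and from any side.
- small_jar_mid (a point): The small orange-capped sample jar: a rigid upright white cylinder with an orange screw cap on top, the same diameter all the way up, 28 mm in diameter and 70 mm tall with its cap, loose, under 0.35 kg. This point is on its axis half-way up, 35.0 mm above its underside; z points up to the cap. It can be gripped at any height and from any side.
- large_holder: The large bench holder, for the large jar: a low dark-grey open round cup with a teal floor, fixed to the bench. Outside diameter 86 mm, inside diameter 78 mm, wall 4 mm thick, rim 12 mm above the bench, inner floor 4 mm above the bench. The origin is at the centre of its underside, at bench height; z up.
- medium_holder: The medium bench holder, for the medium jar: a low dark-grey open round cup with a teal floor, fixed to the bench. Outside diameter 68 mm, inside diameter 60 mm, wall 4 mm thick, rim 12 mm above the bench, inner floor 4 mm above the bench. The origin is at the centre of its underside, at bench height; z up.
- small_holder: The small bench holder, for the small jar: a low dark-grey open round cup with a teal floor, fixed to the bench. Outside diameter 52 mm, inside diameter 44 mm, wall 4 mm thick, rim 12 mm above the bench, inner floor 4 mm above the bench. The origin is at the centre of its underside, at bench height; z up.
- blue_large: A blue-capped jar, to be left alone: white cylinder with blue cap, 56 mm in diameter, 80 mm tall, loose. Origin at the centre of its underside; z up.
- blue_medium: A blue-capped jar, to be left alone: white cylinder with blue cap, 42 mm in diameter, 75 mm tall, loose. Origin at the centre of its underside; z up.
- wash_bottle: A wash bottle, to be left alone: pale round bottle with a green band, 72 mm in diameter, about 200 mm tall, with a thin white spout that bends out 68 mm along its x axis at the top. Loose. Origin at the centre of its underside; z up.
- beaker: An empty pale plastic beaker, to be left alone: 72 mm in diameter at the rim, 85 mm tall, loose. Origin at the centre of its underside; z up.

How it is judged:
By the outcome, as a careful person would: the job done as asked, in the order asked, and still so for the second after the job is handed in, with the robot touching nothing.
It also fails if it takes over 96 s, if anything falls off the work surface, if the arm or the gripper's body presses on something with over 40 N, if the wrist force passes 120 N, or if a joint passes its speed limit or range.

## Working session

There is one attempt and no reset: what is moved stays moved. The work goes in short steps, each a Python script; the robot and the scene stay as the last script left them, time stands still between calls to the robot, and variables do not carry over. Pictures are saved under pics/ and viewed, and the job is handed in when it is done.

```bash
mkdir -p pics
python3 - <<'E'
from cell import r, optics
import cv2,numpy as np
for n in("top","side"):
    d=optics.get_image(n); cv2.imwrite(f"pics/{n}0.png",d["pixels"][:,:,::-1])
    print(n,d["fx"],d["fy"],d["cx"],d["cy"],d["D"]);print(np.round(d["camera_from_world"],4)); print((d["depth"]==0).mean())
print(r.finger_overhang,r.current_t(),r.current_ee_rot(),r.current_contact_force())
E
```

```text
top 483.6173328562509 483.6173328562509 275.28114344792505 214.80406284397625 [-0.12560842  0.          0.          0.          0.        ]
[[ 0.0245 -0.9997  0.0024  0.0083]
 [-0.9805 -0.0245 -0.195   0.5542]
 [ 0.195   0.0024 -0.9808  1.2677]
 [ 0.      0.      0.      1.    ]]
0.004136904761904762
side 425.44796515419773 425.44796515419773 272.71892868450334 209.8520587937179 [-0.0324591  0.         0.         0.         0.       ]
[[ 9.9520e-01 -9.8300e-02  6.0000e-04 -5.1520e-01]
 [-5.5000e-02 -5.6300e-01 -8.2470e-01  7.5900e-02]
 [ 8.1400e-02  8.2060e-01 -5.6560e-01  1.1841e+00]
 [ 0.0000e+00  0.0000e+00  0.0000e+00  1.0000e+00]]
0.0041921768707483
0.022 0.1 [ 9.92939447e-01  1.18621117e-01 -1.89311414e-05 -5.33179730e-04] [ 0.55062309  0.52385516 -0.36536721]
```

View pics/top0.png

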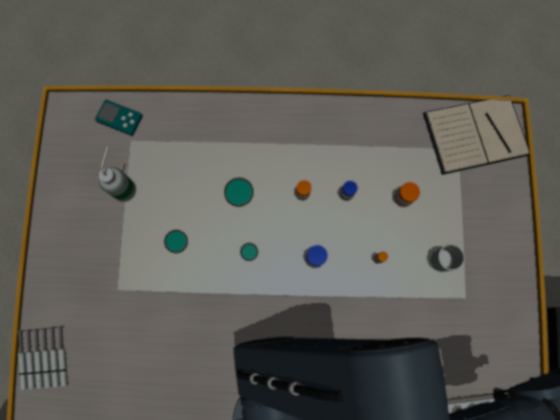

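View pics/side0.png

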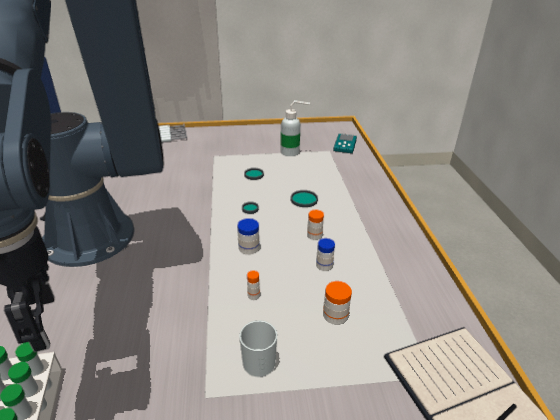

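The top view shows the orange jars, large at (409,192), medium at (303,189) and small at (381,257). The holders are at (238,192), (176,241) and (249,251), in the same order. The blue jars are at (349,188) and (316,256). The side view agrees. Next I'll measure positions in both views.

```bash
cat > h.py <<'E'
from cell import r, optics
import cv2,numpy as np
from scipy.optimize import least_squares
def K(d): return np.array([[d["fx"],0,d["cx"]],[0,d["fy"],d["cy"]],[0,0,1]])
def rays(d,uv):
    p=cv2.undistortPoints(np.asarray(uv,float).reshape(-1,1,2),K(d),np.array(d["D"])).reshape(-1,2)
    T=np.array(d["camera_from_world"]);R=T[:3,:3];c=-R.T@T[:3,3]
    return c,np.c_[p,np.ones(len(p))]@R
def plane(d,uv,z):
    c,v=rays(d,uv); s=((z-c[2])/v[:,2])[:,None]; return (c+s*v)[:,:2]
def cloud(d,m):
    ys,xs=np.nonzero(m&(d["depth"]>0)); c,v=rays(d,np.c_[xs,ys]); return c+v*d["depth"][ys,xs][:,None]
def masks(d):
    h=cv2.cvtColor(d["pixels"],cv2.COLOR_RGB2HSV); H,S,V=[h[...,i].astype(int) for i in range(3)]
    return dict(orange=(H>4)&(H<14)&(S>180)&(V>90),blue=(H>105)&(H<128)&(S>150)&(V>60),teal=(H>75)&(H<95)&(S>120)&(V>50))
def blobs(m,amin=25):
    n,l,s,c=cv2.connectedComponentsWithStats(m.astype(np.uint8))
    return [(l==i,s[i],c[i]) for i in range(1,n) if s[i][4]>=amin]
E
python3 - <<'E'
from h import *
for n in("top","side"):
    d=optics.get_image(n); c,_=rays(d,[[0,0]]); print(n,"cam",c.round(3))
    for k,m in masks(d).items():
        for b,s,ce in blobs(m):
            P=cloud(d,b)
            if k=="teal":
                ys,xs=np.nonzero(b);Q=plane(d,np.c_[xs,ys],.004);zt=np.median(P[:,2])
            else:
                zt=np.percentile(P[:,2],90); z=min([.08,.075,.07],key=lambda a:abs(a-zt))
                top=b.copy();ys,xs=np.nonzero(b);
                Q=P[P[:,2]>zt-.004][:,:2]
            if len(Q)<3: continue
            (x,y),rad=cv2.minEnclosingCircle(Q.astype(np.float32))
            mid=(Q.min(0)+Q.max(0))/2
            print(k,ce.round(0),s[4],"z",round(zt,4),"n",len(Q),"circ",np.round([x,y,rad],4),"mean",Q.mean(0).round(4),"size",np.ptp(Q,axis=0).round(4))
E
```

```text
top cam [0.296 0.019 1.351]
orange [413. 187.] 29 z 0.083 n 17 circ [ 0.6355 -0.3547  0.0134] mean [ 0.6362 -0.354 ] size [0.0197 0.0243]
blue [349. 188.] 146 z 0.0784 n 82 circ [ 0.6293 -0.1794  0.0178] mean [ 0.6288 -0.1795] size [0.0335 0.0334]
blue [316. 255.] 297 z 0.0835 n 184 circ [ 0.4423 -0.0891  0.0257] mean [ 0.4427 -0.0894] size [0.0503 0.0504]
teal [122. 119.] 458 z 0.0218 n 458 circ [0.8557 0.5047 0.0683] mean [0.8478 0.492 ] size [0.1032 0.1359]
teal [238. 192.] 547 z 0.0046 n 547 circ [0.6296 0.1301 0.0385] mean [0.6293 0.1299] size [0.0744 0.0751]
teal [176. 241.] 332 z 0.0048 n 332 circ [0.4815 0.3021 0.0293] mean [0.4814 0.302 ] size [0.0574 0.0553]
teal [249. 251.] 181 z 0.0048 n 181 circ [0.4575 0.0943 0.0215] mean [0.4574 0.0943] size [0.0423 0.0421]
side cam [ 0.421 -0.98   0.733]
orange [316. 216.] 154 z 0.0774 n 98 circ [ 0.6287 -0.0567  0.0199] mean [ 0.6286 -0.0583] size [0.0379 0.038 ]
orange [253. 277.] 115 z 0.0724 n 74 circ [ 0.4463 -0.2722  0.0134] mean [ 0.4457 -0.2725] size [0.0232 0.026 ]
orange [338. 292.] 478 z 0.0824 n 370 circ [ 0.6235 -0.3474  0.0278] mean [ 0.6232 -0.3488] size [0.0542 0.052 ]
blue [248. 227.] 275 z 0.0828 n 198 circ [ 0.4435 -0.0947  0.0272] mean [ 0.4433 -0.0958] size [0.0516 0.0526]
blue [326. 245.] 191 z 0.0778 n 128 circ [ 0.6311 -0.1831  0.0206] mean [ 0.6308 -0.1845] size [0.038  0.0355]
teal [345. 145.] 218 z 0.0219 n 218 circ [0.8543 0.5163 0.0825] mean [0.8491 0.4957] size [0.1128 0.1646]
teal [254. 173.] 94 z 0.0068 n 94 circ [0.4812 0.3088 0.0273] mean [0.4813 0.3089] size [0.0526 0.0444]
teal [304. 198.] 227 z 0.0061 n 227 circ [0.6299 0.1364 0.0375] mean [0.6297 0.1358] size [0.0744 0.0701]
teal [250. 207.] 68 z 0.0063 n 68 circ [0.4576 0.1007 0.019 ] mean [0.4575 0.1007] size [0.0371 0.0339]
```

```bash
sed -i 's/(H>4)&(H<14)&(S>180)&(V>90)/(H>2)\&(H<16)\&(S>170)\&(V>80)/' h.py
cat >> h.py <<'E'
def caps(d,cols=("orange","blue")):
    out=[]
    for k in cols:
        for b,s,ce in blobs(masks(d)[k]):
            P=cloud(d,b); zt=np.percentile(P[:,2],90)
            z=min([.08,.075,.07],key=lambda a:abs(a+.003-zt))
            ys,xs=np.nonzero(b&(d["depth"]>0)); q=P[:,2]>zt-.004
            Q=plane(d,np.c_[xs,ys][q],z)
            out.append((k,ce.round(0),zt.round(4),cv2.minEnclosingCircle(Q.astype(np.float32)),Q.mean(0).round(4),len(Q)))
    return out
E
python3 - <<'E'
from h import *
for n in("top","side"):
    d=optics.get_image(n); print(n)
    if n=="top": print(cv2.cvtColor(d["pixels"],cv2.COLOR_RGB2HSV)[[190,189,257],[405,303,381]])
    for o in caps(d): print(*o)
E
```

```text
top
[[ 14 255 139]
 [ 15 255 139]
 [ 17 255 139]]
orange [303. 187.] 0.0785 ((0.6275697946548462, -0.05409599468111992), 0.01904653199017048) [ 0.6288 -0.0526] 84
orange [409. 192.] 0.0834 ((0.6231724619865417, -0.34362471103668213), 0.025321800261735916) [ 0.6221 -0.3427] 150
blue [349. 188.] 0.0788 ((0.6297457814216614, -0.1790771186351776), 0.018279725685715675) [ 0.6297 -0.1791] 79
blue [316. 255.] 0.0835 ((0.44295287132263184, -0.08920029550790787), 0.02544792741537094) [ 0.4429 -0.0888] 177
side
orange [316. 216.] 0.0778 ((0.6279656887054443, -0.05663347244262695), 0.021004926413297653) [ 0.6287 -0.0565] 102
orange [253. 277.] 0.0725 ((0.4449131488800049, -0.27112847566604614), 0.013821509666740894) [ 0.4459 -0.2709] 78
orange [338. 292.] 0.0824 ((0.6227742433547974, -0.34727540612220764), 0.02844962663948536) [ 0.6233 -0.3474] 379
blue [248. 227.] 0.0828 ((0.44424769282341003, -0.09448544681072235), 0.02752617746591568) [ 0.4436 -0.094 ] 199
blue [326. 245.] 0.0775 ((0.6310489773750305, -0.1832883208990097), 0.020721014589071274) [ 0.6313 -0.1827] 129
```

```bash
sed -i 's/(H<16)/(H<21)/' h.py
cat >> h.py <<'E'
Q0=[1,0,0,0]
def st(s): print(s,"t",round(r.current_t(),2),"p",np.round(r.current_tool_pos(),4),"F",np.round(r.current_contact_force(),2),"op",round(r.current_opening(),3),flush=True)
E
python3 - <<'E'
from h import *
for n in ("top",):
    for o in caps(optics.get_image(n),("orange",)): print(*o)
for p in [(.6235,-.345),(.6295,.131),(.628,-.055),(.4815,.303),(.445,-.27),(.457,.095)]:
    for z in (.045,.19): print(p,z,np.round(r.inverse_kinematics([*p,z],Q0),2))
st("0")
r.move_to([.6235,-.345,.19],Q0); st("above")
for n in("top","side"):
    cv2.imwrite(f"pics/{n}1.png",optics.get_image(n)["pixels"][:,:,::-1])
E
```

```text
orange [276.  91.] 0.0234 ((0.9175033569335938, 0.0030763447284698486), 0.7063882946968079) [0.9186 0.0166] 736
orange [ 23. 260.] 0.0234 ((0.44351357221603394, 0.721560001373291), 0.4648175537586212) [0.3994 0.7167] 655
orange [538. 248.] 0.0235 ((0.5250498056411743, -0.71647047996521), 0.39000678062438965) [ 0.484  -0.7148] 567
orange [303. 188.] 0.0791 ((0.6280207633972168, -0.052877265959978104), 0.018296541646122932) [ 0.6272 -0.0527] 71
orange [409. 192.] 0.0833 ((0.6224035620689392, -0.34412774443626404), 0.026220494881272316) [ 0.6218 -0.3433] 167
orange [382. 256.] 0.073 ((0.4455122947692871, -0.2663419246673584), 0.012369692325592041) [ 0.4447 -0.2663] 48
(0.6235, -0.345) 0.045 [-0.57  0.88  1.3  -0.    0.96  1.  ]
(0.6235, -0.345) 0.19 [-0.57  0.71  1.23 -0.    1.2   1.  ]
(0.6295, 0.131) 0.045 [ 0.13  0.77  1.52 -0.    0.85  1.7 ]
(0.6295, 0.131) 0.19 [ 0.13  0.58  1.45 -0.    1.11  1.7 ]
(0.628, -0.055) 0.045 [-0.16  0.75  1.56 -0.    0.83  1.41]
(0.628, -0.055) 0.19 [-0.16  0.56  1.49 -0.    1.09  1.41]
(0.4815, 0.303) 0.045 [ 0.48  0.67  1.73 -0.    0.74  2.05]
(0.4815, 0.303) 0.19 [ 0.48  0.46  1.66 -0.    1.02  2.05]
(0.445, -0.27) 0.045 [-0.63  0.61  1.86 -0.    0.67  0.94]
(0.445, -0.27) 0.19 [-0.63  0.38  1.79 -0.    0.98  0.94]
(0.457, 0.095) 0.045 [ 0.11  0.55  2.   -0.    0.59  1.68]
(0.457, 0.095) 0.19 [ 0.11  0.29  1.92 -0.    0.93  1.68]
0 t 0.35 p [ 0.1296 -0.5344  0.2531] F [ 0.44 -0.13  0.13] op 1.0
above t 2.27 p [ 0.6229 -0.3459  0.1903] F [ 0.11 -0.87  0.74] op 1.002
```

View pics/side1.png

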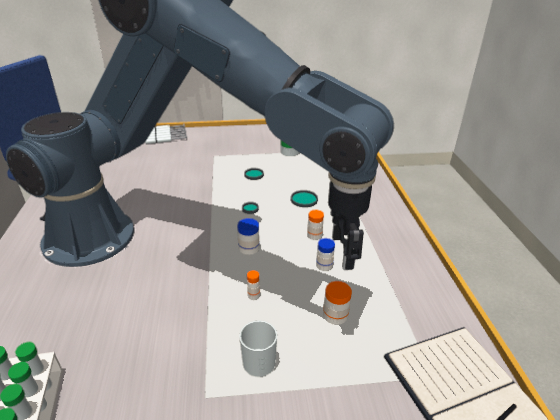

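The side view shows the gripper above the large jar (338,295), with the jaws opening along y. Next is the grasp.

```bash
cat >> h.py <<'E'
def pick(x,y,z=.045):
    r.move_linear([x,y,z],vel=.12); st("down")
    r.set_gripper(0.0,squeeze=40); st("closed")
    r.move_linear([x,y,z+.03],vel=.06); st("lift")
    r.move_linear([x,y,.19],vel=.15); st("up")
E
python3 - <<'E'
from h import *
pick(.623,-.345)
r.sleep(.2)
for n in("top","side"):
    cv2.imwrite(f"pics/{n}2.png",optics.get_image(n)["pixels"][:,:,::-1])
E
```

```text
down t 3.73 p [ 0.6234 -0.3453  0.0459] F [-0.04 -0.36 -0.1 ] op 1.002
closed t 4.13 p [ 0.6232 -0.3453  0.0459] F [-1.15 -0.84  6.84] op 0.647
lift t 4.78 p [ 0.6229 -0.3449  0.0749] F [ 0.02  0.17 -3.03] op 0.649
up t 5.7 p [ 0.6226 -0.3447  0.1888] F [ 0.43  0.09 -3.2 ] op 0.647
```

View pics/side2.png

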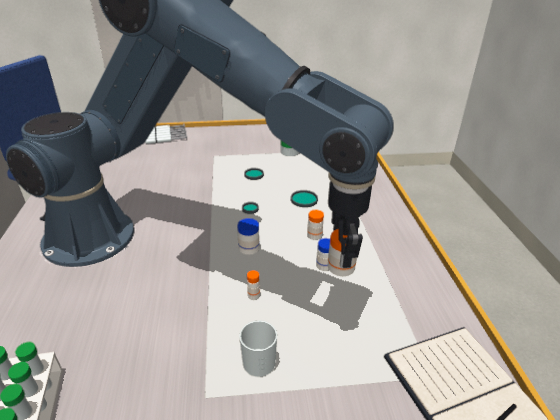

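The side view shows the large jar held upright at (343,252), clear of the bench. Force and opening agree. Now I'll place it.

```bash
cat >> h.py <<'E'
def place(x,y,z0):
    p=r.current_tool_pos()
    d=np.hypot(p[0]-x,p[1]-y)
    r.move_linear([x,y,.19],vel=.15); r.sleep(.3); st("over")
    r.move_linear([x,y,z0+.008],vel=.1); r.sleep(.2); st("low")
    b=r.current_contact_force()[2]; z=z0+.008; hit=False
    while z>z0-.004:
        z-=.001; r.move_linear([x,y,z],vel=.02); r.sleep(.08)
        f=r.current_contact_force()[2]
        if f-b>2.5: hit=True;break
    st(f"touch {hit} cmd {z:.4f}")
def release():
    r.set_gripper(1.0); r.sleep(.2); st("open")
    p=r.current_tool_pos(); r.move_linear([p[0],p[1],.19],vel=.12); st("away")
E
python3 - <<'E'
from h import *
place(.6295,.131,.050)
for n in("top","side"):
    cv2.imwrite(f"pics/{n}3.png",optics.get_image(n)["pixels"][:,:,::-1])
E
```

```text
over t 9.62 p [0.6295 0.1309 0.19  ] F [-1.03 -0.11 -2.77] op 0.65
low t 11.29 p [0.6297 0.131  0.0584] F [-0.03 -0.33 -2.85] op 0.645
touch True cmd 0.0490 t 14.29 p [0.6298 0.131  0.0498] F [-2.88 -0.14  5.44] op 0.65
```

View pics/side3.png

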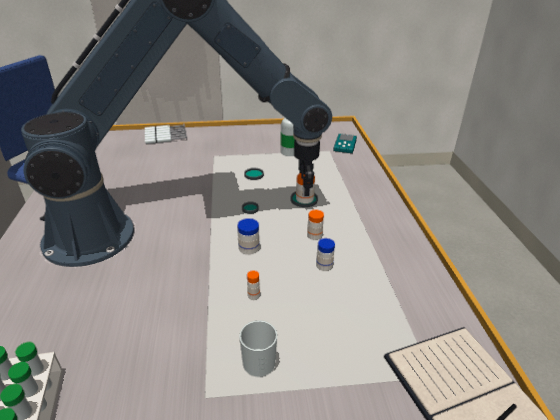

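The side view shows the large jar standing in the large holder at (304,197). It touched at exactly floor height. I'll release it and pick up the medium jar.

Run:
```python
from h import *
release()
r.move_linear([.628,-.055,.19],vel=.2); r.sleep(.1)
pick(.628,-.055)
for n in("top","side"):
    cv2.imwrite(f"pics/{n}4.png",optics.get_image(n)["pixels"][:,:,::-1])
```

```text
open t 15.0 p [0.6295 0.131  0.049 ] F [ 0.53 -0.29 -0.6 ] op 0.997
away t 16.32 p [0.6291 0.131  0.1891] F [-0.35 -0.13 -0.42] op 0.999
down t 18.87 p [ 0.6284 -0.0551  0.0458] F [-0.15 -0.62  0.25] op 0.999
closed t 19.35 p [ 0.6282 -0.055   0.0454] F [0.22 1.34 5.47] op 0.484
lift t 20.0 p [ 0.6279 -0.055   0.075 ] F [ 0.01  0.62 -0.66] op 0.484
up t 20.92 p [ 0.6275 -0.0549  0.1889] F [-0.62 -0.34 -2.11] op 0.477
```

View pics/side4.png

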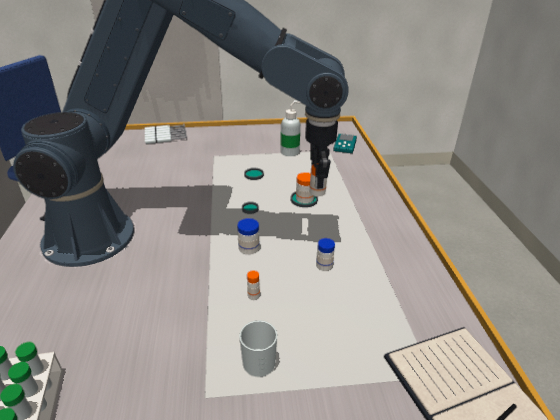

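The side view shows the large jar upright in its holder at (305,188) and the medium jar in the gripper at (320,178). Now I'll place the medium jar.

```bash
python3 - <<'E'
from h import *
place(.4815,.3025,.050)
for n in("top","side"):
    cv2.imwrite(f"pics/{n}5.png",optics.get_image(n)["pixels"][:,:,::-1])
E
python3 -c "
import cv2,numpy as np
a=cv2.imread('pics/side5.png')[60:260,150:400];b=cv2.imread('pics/top5.png')[100:300,90:340]
cv2.imwrite('pics/c5.png',cv2.resize(np.vstack([a,b]),None,fx=1.5,fy=1.5))"
```

```text
over t 24.04 p [0.4816 0.3024 0.19  ] F [ 0.54  0.4  -1.11] op 0.482
low t 25.71 p [0.4817 0.3026 0.0584] F [ 0.08  0.67 -1.11] op 0.479
touch True cmd 0.0490 t 28.71 p [0.4817 0.3026 0.0494] F [-1.1  -1.06  5.28] op 0.479
```

View pics/c5.png

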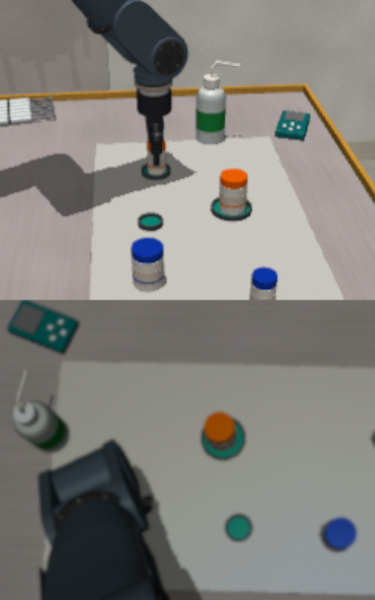

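The combined crop shows the medium jar in its holder, with touch at floor height, and the large jar centred in its own. I'll release the medium jar and pick up the small one.

Run:
```python
from h import *
release()
r.move_linear([.445,-.269,.19],vel=.2); r.sleep(.1)
pick(.445,-.269)
for n in("top","side"):
    cv2.imwrite(f"pics/{n}6.png",optics.get_image(n)["pixels"][:,:,::-1])
```

```text
open t 29.52 p [0.4815 0.3025 0.049 ] F [-0.71 -0.29 -0.4 ] op 1.001
away t 30.84 p [0.4812 0.3023 0.1893] F [-0.4   0.21  0.6 ] op 1.002
down t 35.32 p [ 0.4453 -0.2692  0.0456] F [ 0.   -0.05  1.01] op 1.002
closed t 35.88 p [ 0.4451 -0.2691  0.0453] F [-0.5   0.34  5.4 ] op 0.315
lift t 36.53 p [ 0.445  -0.269   0.0751] F [0.01 0.38 0.23] op 0.317
up t 37.45 p [ 0.4446 -0.2687  0.1891] F [ 0.99  0.44 -0.31] op 0.317
```

View pics/side6.png

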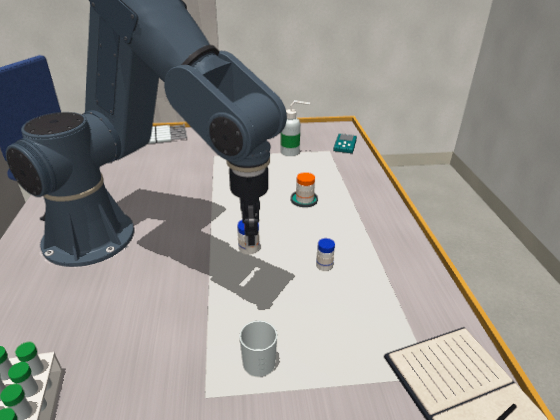

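The side view shows no small jar left at (253,285). The gripper stopped at a 27 mm opening, so it is holding the jar. Now I'll place it.

```bash
python3 - <<'E'
from h import *
place(.4572,.0952,.0495)
for n in("top","side"):
    cv2.imwrite(f"pics/{n}7.png",optics.get_image(n)["pixels"][:,:,::-1])
E
python3 -c "
import cv2,numpy as np
a=cv2.imread('pics/side7.png')[100:280,180:380]
cv2.imwrite('pics/c7.png',cv2.resize(a,None,fx=3,fy=3))"
```

```text
over t 40.43 p [0.4572 0.0951 0.19  ] F [-0.06 -0.87 -0.69] op 0.316
low t 42.11 p [0.4573 0.0952 0.0578] F [-0.53  0.34 -1.17] op 0.312
touch True cmd 0.0485 t 45.11 p [0.4574 0.0952 0.0492] F [-3.09 -0.11 13.16] op 0.317
```

View pics/c7.png

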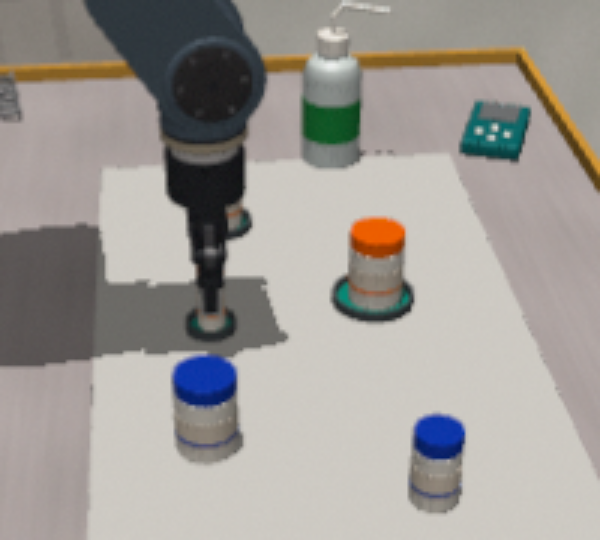

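The crop shows the small jar standing inside the small holder. I'll release it, back away and check everything from a clear view.

Run:
```python
from h import *
release()
r.set_joints([-1.418,0.351,1.652,0,1.139,-0.085]); r.sleep(.3); st("home")
ims=[]
for n in("top","side"):
    d=optics.get_image(n); ims.append(d["pixels"][:,:,::-1])
    print(n)
    for o in caps(d): 
        if o[2]>.06: print(o[0],o[1],o[2],np.round(o[3][0],4),o[4])
a=ims[0][100:300,90:470];b=ims[1][100:380,180:380]
cv2.imwrite("pics/c8a.png",cv2.resize(a,None,fx=2,fy=2));cv2.imwrite("pics/c8b.png",cv2.resize(b,None,fx=2,fy=2))
```

```text
open t 46.01 p [0.4572 0.0952 0.0485] F [ 0.5  0.5 -0.1] op 1.0
away t 47.34 p [0.4569 0.0951 0.1894] F [ 0.47 -0.72 -0.76] op 1.002
home t 50.17 p [ 0.1296 -0.5344  0.2531] F [0.81 0.03 0.62] op 0.997
top
orange [236. 185.] 0.0877 [0.6304 0.1309] [0.6293 0.1303]
orange [170. 237.] 0.0822 [0.4817 0.3008] [0.4823 0.3013]
orange [247. 248.] 0.0773 [0.4577 0.0957] [0.4573 0.0958]
blue [349. 188.] 0.0781 [ 0.6308 -0.1787] [ 0.6306 -0.1794]
blue [316. 255.] 0.0835 [ 0.4424 -0.0893] [ 0.442  -0.0889]
side
orange [254. 156.] 0.0813 [0.4834 0.2955] [0.4822 0.2963]
orange [306. 179.] 0.0871 [0.633  0.1345] [0.6323 0.1349]
orange [250. 190.] 0.0766 [0.4569 0.0897] [0.4569 0.0909]
blue [248. 227.] 0.0826 [ 0.4432 -0.0941] [ 0.4436 -0.0937]
blue [326. 245.] 0.0773 [ 0.6314 -0.1844] [ 0.6313 -0.1831]
```

View pics/c8a.png

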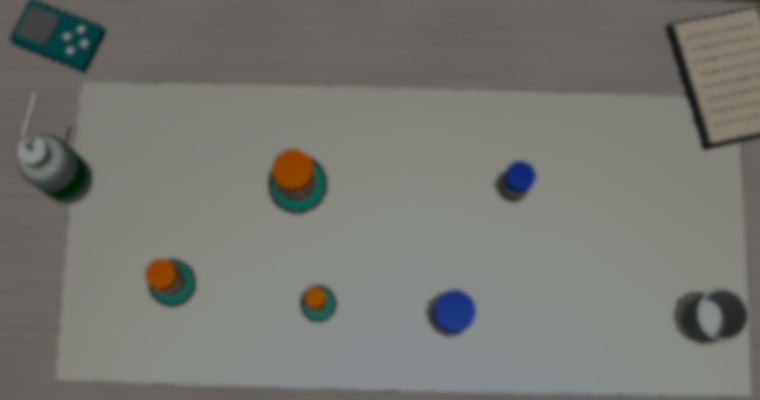

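View pics/c8b.png

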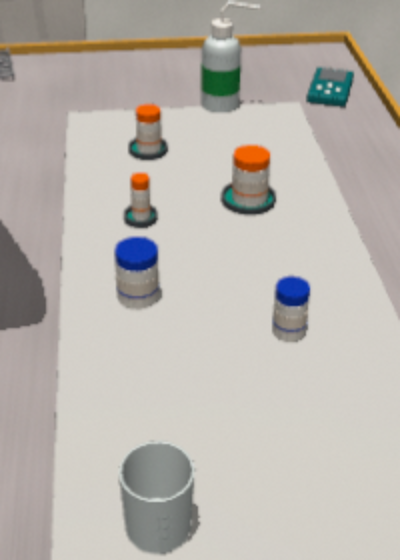

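Both views show all three orange jars upright in their own holders. Cap heights are up about 4 mm, which is the holder floor. The blue jars, bottle and beaker have not moved.

```bash
python3 -c "
from cell import r
r.hand_in(); print(r.current_t())"
```

```text
the job is handed in; nothing more can be done
the job is handed in; nothing more can be done
```

I stowed the three orange-capped jars in their own holders, in the order large, medium, small. Each was lowered until the wrist force showed contact at the holder's floor height, then released before I fetched the next. I handed the job in at about 50 s, with the arm back at its start pose and touching nothing.

**Final checks:**
- **Jars:** Both cameras show all three jars upright. By the top camera, their caps are within about 1.5 mm of the holder centres. The caps read about 4 mm higher than before, which matches the holder floors.
- **Other items:** The blue jars measured within about 1–2 mm of where they started, which is measurement noise. I checked the wash bottle and beaker only by eye, and they looked unmoved.
- **Forces:** The highest I read was about 13 N, at the moment the small jar touched its floor. I only took readings between moves.
- **Disagreement:** The side camera differs from the top camera by up to about 6 mm in y, and both read cap heights about 2–3 mm high. The holder clearances are 8–11 mm, so I trusted the top camera.

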